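# Pin the swivel lid back on the garlic keeper

### The arm

A 6-joint arm with a two-finger parallel gripper is mounted at the origin on a cart in front of the work surface, level with it; the furniture and walls round the work are solid. World frame = base frame: x ahead of the robot, y to its left, z up, the work surface at z = 0. Lengths are in mm, angles in rad, forces in N, time in s.
With the tool pointing down it reaches from about 350 to 775 mm from the base axis. Payload 7.3 kg.
Tool frame: the origin (TCP) lies midway between the tips of the shut fingers; the grasp point (between the pads) lies 19 mm behind it; z points along the fingers, y is the line along which they close (so a half turn about z gives the same grasp; the last joint's range is limited). The gripper opens to 92 mm and grips with 3 to 60 N. Pads are 19 mm wide; open, the fingers measure 130 mm over their backs; the gripper's body (75 mm by 190 mm) begins 47 mm behind the grasp point.
Start: joints at [-1.266, 0.342, 1.524, -0, 1.275, -0.146], TCP at [228.759, -472.561, 226.741] pointing down, gripper open.
Joint ranges: [-2.53, 2.53], [-0.77, 2.02], [0.04, 2.7], [-1, 4.14], [0.28, 2.66], [-3.11, 3.11]. Speed limits (rad/s): [2.57, 2.57, 3.14, 3.14, 3.14, 3.14].

### API

Orientations are given as [roll, pitch, yaw] about the fixed x, y, z axes, in that order (R = Rz(yaw) Ry(pitch) Rx(roll)).
In Python, from plant import readout, vision, order, models gives the robot as it stands. The module is installed in compiled form; this text tells all that it offers.
- The arm moves only by the tool step_arm, never from a script. Its argument "series" is text: rows parted by semicolons, each of 7 numbers parted by spaces: the gripper's target within -1 to 1 (shut at 1, half-way at 0, fully open at -1), then the shift along the tool's x, y, z each as a share of 80 mm, from -1 to 1, then the turn, a rotation vector about the tool's x, y, z each as a share of 2 pi rad, from -1 to 1. In form: jaw x y z ax ay az; .... A call has 1 to 20 rows; each row is the pose to reach, as a shift and turn from the pose commanded when the call began, along the tool's axes at that moment, turning the shorter way round; what a row does not reach only later rows make up. A row lasts 1/10 s, in which the tool goes at most 50 mm and 8.59 degrees, less where a joint would pass 70% of its speed; a pose out of reach is approached as far as the arm can. A call with a number of a shift or a turn outside -1 to 1 is refused whole. A call with a gripper value outside its range is refused whole. The fingers move at their own pace and stop on an object; the grip force is fixed at half the most. Time passes only in rows, so rows that repeat a pose let the fingers close. It gives the time, the measured TCP pose, the force, the opening and the grip force at its end, in the units of the state.
- readout.get_obs(): the state, without advancing time (a new reading comes with each control period).
- vision.capture(name): name is "side" or "top"; returns a dict with "frame" (480x640x3 uint8, red, green, blue), "depth" (480x640 float32, mm along the optical axis (not along the pixel's ray), 0 where there is no reading), "fovy" (degrees; the focal length in pixels is half the picture's height over the tangent of half this angle, whatever the lens; pixels are square), "cx", "cy" (the principal point, pixels), "rvec" (rotation vector, rad) and "tvec" (3), from world to camera coordinates, as OpenCV has them. Camera axes: x right, y down, z forward; pixel columns grow to the right and rows downward; lengths in mm; the calibration is good to about 2 mm. A picture is of the moment at which its call begins.
- order.close_job(): hands the job in; it is judged then, once.
Trained networks look in a picture, given as the dict that the camera call returned (one of the last four; its "shot" number tells which), for a name from the list of things; names that differ only in an ending like _2 or _b are one class to them, and where a whole thing is asked for, a point or a joint stands for the part that bears it (a point fixed in the world has none). Each returns a list of dicts, best first, with "p" (0 to 1); they miss things now and then, are a little off and sometimes report something else, mostly with a low value. They report only what shows in the picture. A call takes as long as a camera call.
- models.look_for(picture, thing): "position" ([column, row] in pixels, amid what is visible of it).
- models.pinpoint(picture, thing): "position" ([column, row] in pixels: a listed point, or the origin of a listed thing).
The state is a dict: "time": time; "joint_positions": joint angles; "dq": joint speeds; "tau": joint torques, N m; "tool_pos": TCP position; "tcp_rot": TCP orientation; "contact_force": force on the tool from outside, world axes, zero at the start; "moment": the same for the moment, N m; "grip_width": finger opening in mm; "finger_force": force on a finger pad.
Only numpy, scipy, OpenCV 4.12 (cv2) and the standard library are available. Lean on these libraries where they do the work, as an engineer would, in place of code of your own. Each camera call takes 0.05 s, during which the arm holds its last target. There are 200 camera calls.

### The job

The wooden lid of the garlic keeper has slipped out of its hinge and lies partly swung open on the box. With the lid still well open, push it back until its eye lies between the two steel knuckles with all the holes in line, and press the hinge pin fully home through them; then swing the lid on its pin until it is shut against its stop. Leave the things around it where they are.

Things in the scene. Friction and masses are not known exactly. Their poses are not given: they have to be found in the camera images.
- keeper: The box: open-topped, light brown wood, fixed to the worktop; 160 mm (its x) by 150 mm (y) outside, flat rim 70 mm above the worktop, walls 9 mm. Origin at the centre of its underside, z up; its front (five dark air slots) faces its -x. A steel hinge bracket stands out from the middle of its +y wall.
- lid_stop (a point): Middle of the face of the wooden stop at the box's rear (+x) wall near its -y end, 81 mm from the box's centre along x, 7 mm above the rim; axes as the box's. The stop is 36 mm long and 14 mm higher than the rim. The shut lid's rear edge rests against it or within 2 mm of it.
- hinge_axis (a point): Point on the upright hinge axis, 105 mm from the box's centre along its +y, 75 mm above the worktop; axes as the box's. Two steel knuckles (rings 48 mm across, 12 mm holes) are centred here: the lower one's top is at 70 mm, level with the rim; the upper one spans 83 to 91 mm. The 10 mm thick lid tongue slides in between.
- seat (a point): Inner face of the curved steel web joining the knuckles behind the axis, on the side away from the box (from the box's +x round through +y); this point is its middle, 21 mm from the axis, axes as the box's. It is the seat: the lid's round eye pushed firmly into it has its hole in line to about 2 mm.
- lid_eye (a point): Centre of the 14 mm hole in the loose wooden lid's round eye (40 mm across, 10 mm thick). Axes: z up; a 40 mm wide tongue runs along -y to the panel. Shut, they are parallel to the box's. At the start the lid lies flat on the rim, free to slide, swung open to the box's front (0.3 to 0.5 rad clockwise from above), its eye 14 to 38 mm from the hinge axis.
- lid_panel (a point): Centre of the lid's flat panel, 105 mm from the eye along the lid's -y; same axes as the eye. The panel is 160 mm (x) by 150 mm (y) by 10 mm, light brown wood; the whole lid weighs 0.2 to 0.4 kg. Shut, it covers the box.
- lid_handle (a point): Centre of the wooden bar handle on the lid: 80 mm long (x of the lid), 14 mm wide (y), standing 26 mm above the lid's top. The point is 150 mm from the eye along the lid's -y and 93 mm above the worktop when the lid lies flat. Same axes as the eye.
- hinge_pin (a joint): Travel (m) of the captive steel hinge pin: 0 is drawn up, its tip in the upper knuckle above the lid's tongue (it starts at 0 to 0.002); 0.028 is fully home through both knuckles and the eye, its head on the upper knuckle. It slides straight down with about 3 N of friction and stays put; no spring. 10 mm thick, tapered tip; it stops about 4 mm down if no hole is beneath.
- pin_head (a point): Centre of the top of the pin's round steel head (34 mm across, 10 mm thick), on the hinge axis: 129 mm above the worktop when drawn up, 101 mm when home.
- espresso_cup: White espresso cup with a handle, 60 x 87 x 50 mm; origin at the centre of its underside. Bystander.
- lemon: Lemon, 78 x 55 x 56 mm; origin under its centre. Bystander.
- spice_jar_1: Small slant-mouthed glass spice jar with a pale round lid, 77 x 72 x 79 mm; origin under it. Bystander.
- kitchen_timer: Round wind-up kitchen timer with a red top, 60 mm across, 48 mm high; origin at the centre of its underside. Bystander.

How it is judged:
By the outcome, as a careful person would: the job done as asked, in the order asked, and still so for the second after the job is handed in, with the robot touching nothing.
It also fails if it takes over 51 s, if anything falls off the work surface, if the arm or the gripper's body presses on something with over 40 N, if the wrist force passes 120 N, or if a joint passes its speed limit or range.

## Working session

There is one attempt and no reset: what is moved stays moved. The work goes in short steps, Python scripts to look and compute and a tool call to move; the robot and the scene stay as the last step left them, time stands still between calls to the robot, and variables do not carry over. Pictures are saved under pics/ and viewed, at most 10 in all, crops included, and the job is handed in when it is done.

Besides the shell and the picture viewer there is one more tool, called after "Emit:" by a JSON object that holds its "api" and its "payload", one argument or row to a line. step_arm: Moves the arm, as the interface text tells. Shift numbers are shares of 80 mm and turn numbers shares of 2 pi rad, none past 1 either way. Its arguments: {"type":"object","properties":{"series":{"type":"string"}},"required":["series"]}

```bash
mkdir -p pics; cat > h.py <<'E'
import numpy as np, cv2
from plant import readout, vision, order, models
def cam(c):
    f=240/np.tan(np.radians(c["fovy"])/2); R=cv2.Rodrigues(np.array(c["rvec"],float))[0]
    return f,R,np.array(c["tvec"],float)
def ray(c,uv):
    f,R,t=cam(c); d=np.array([(uv[0]-c["cx"])/f,(uv[1]-c["cy"])/f,1.]); return -R.T@t, R.T@d
def atz(c,uv,z):
    o,d=ray(c,uv); return o+d*(z-o[2])/d[2]
def dep(c,uv):
    o,d=ray(c,uv); u,v=int(round(uv[0])),int(round(uv[1])); return o+d*c["depth"][v,u]
def save(c,n): cv2.imwrite("pics/"+n,cv2.cvtColor(c["frame"],cv2.COLOR_RGB2BGR))
Z=dict(keeper=0,lid_stop=77,hinge_axis=75,seat=75,lid_eye=80,lid_panel=80,lid_handle=93,pin_head=129,espresso_cup=0,lemon=0,spice_jar_1=0,kitchen_timer=0)
def find(c,names,Z=Z):
    for n in names:
        for r in models.pinpoint(c,n)[:1]:
            print(n,np.round(r["position"],1),round(r["p"],2),np.round(atz(c,r["position"],Z[n]),1))
E
python3 - <<'E'
from h import *
for k in ("top","side"):
    c=vision.capture(k); save(c,k+"0.png"); print(k, np.round(ray(c,(320,240))[0])); find(c,Z)
o=readout.get_obs(); print(o)
E
```

```text
top [ 421.  100. 1019.]
keeper [398.5 279.7] 0.81 [527.9 -69.1   0. ]
lid_stop [434.6 234.9] 0.75 [ 606.7 -129.9   77. ]
hinge_axis [354.8 269.3] 0.84 [540.6  26.8  75. ]
seat [342.5 267.5] 0.75 [544.2  50.4  75. ]
lid_eye [372.1 279.6] 0.81 [520.   -5.4  80. ]
lid_panel [417.1 305. ] 0.91 [471.3 -89.3  80. ]
lid_handle [440.2 317. ] 0.8 [ 448.2 -128.7   93. ]
pin_head [355.8 269.6] 0.72 [533.1  29.2 129. ]
espresso_cup [408.7 192.3] 0.65 [715.2 -97.7   0. ]
lemon [306.3 193.2] 0.9 [714.  121.4   0. ]
spice_jar_1 [351.7 189.1] 0.56 [722.7  24.3   0. ]
kitchen_timer [225.5 281.4] 0.7 [526.7 287.7   0. ]
side [ 559. -843.  475.]
keeper [281.7 353.7] 0.6 [529.5 -82.    0. ]
lid_stop [331.5 324. ] 0.86 [ 603.4 -130.5   77. ]
hinge_axis [285.1 279. ] 0.62 [535.   30.7  75. ]
seat [291.9 276.6] 0.94 [546.4  39.8  75. ]
lid_eye [275.4 291.5] 0.97 [520.7 -26.9  80. ]
pin_head [286.3 249.1] 0.54 [538.5  30.5 129. ]
espresso_cup [408.2 359.8] 0.82 [ 721.4 -109.1   -0. ]
lemon [383.  292.3] 0.94 [716.8 124.4   0. ]
spice_jar_1 [392.4 321.4] 0.87 [716.5  10.9   0. ]
kitchen_timer [284.5 260.9] 0.93 [527.8 287.7   0. ]
{'time': 1.3, 'joint_positions': array([-1.26601113e+00,  3.41988077e-01,  1.52412853e+00, -2.97538186e-05,
        1.27542955e+00, -1.46027413e-01]), 'dq': array([ 0.00055844, -0.00019017, -0.00186178,  0.0009387 ,  0.00143292,
       -0.00090974]), 'tau': array([-1.22318761e-04, -4.31130552e+01, -2.44487786e+01,  7.15870340e-02,
        4.81934112e-02, -4.14695683e-05]), 'tool_pos': array([ 228.73828511, -472.54467744,  226.7367237 ]), 'tcp_rot': array([3.14155080e+00, 3.49276637e-05, 4.50821271e-01]), 'contact_force': array([-0.06755769, -0.31950695,  0.67591375]), 'moment': array([ 0.05197124, -0.02015336,  0.00660658]), 'finger_force': 0.0, 'grip_width': 91.76129246501945}
```

```bash
python3 - <<'E'
import cv2
a=cv2.imread("pics/top0.png")[150:370,290:540]; cv2.imwrite("pics/a.png",cv2.resize(a,None,fx=2.7,fy=2.7,interpolation=3))
a=cv2.imread("pics/side0.png")[200:400,190:440]; cv2.imwrite("pics/b.png",cv2.resize(a,None,fx=2.9,fy=2.9,interpolation=3))
E
```

```text
(no output)
```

View pics/a.png

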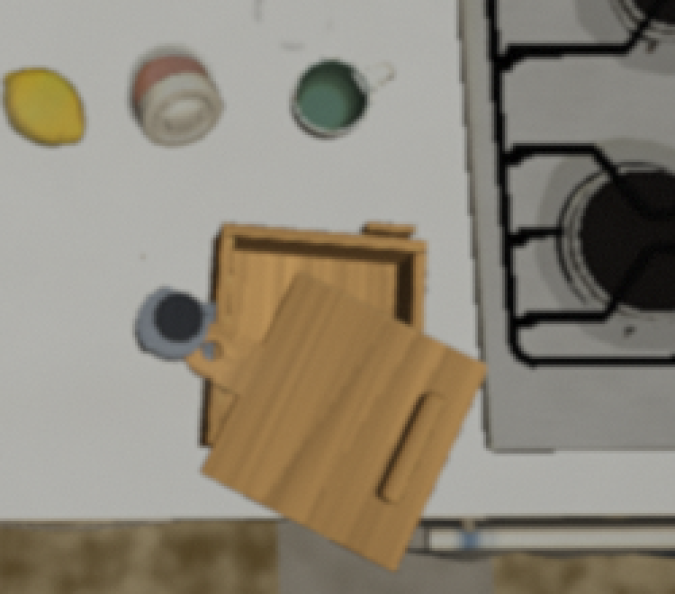

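View pics/b.png

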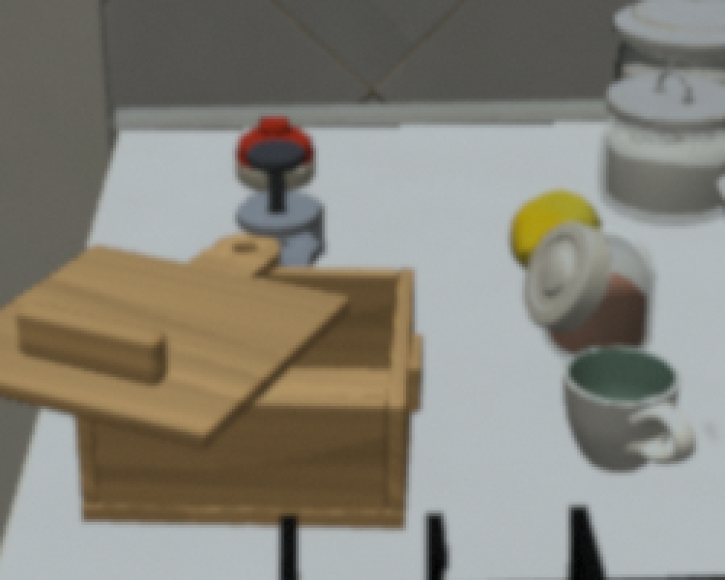

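The top picture shows the lid swung clockwise, with its hole at about (368, 279). The dark pin head is at about (356, 268), the box is slightly turned, and the handle is at (440, 317). Next I refine these from the edges.

```bash
cat >> h.py <<'E'
def lidfit(c,verbose=True):
    """lid panel top rectangle from depth (z~80) in the top view -> centre, yaw"""
    f,R,t=cam(c); v,u=np.mgrid[100:400,280:560]; d=c["depth"][100:400,280:560]
    P=np.stack([(u-c["cx"])/f*d,(v-c["cy"])/f*d,d],-1)-t; W=P@R
    m=((np.abs(W[...,2]-80)<5)&(d>0)).astype(np.uint8)
    m=cv2.morphologyEx(m,cv2.MORPH_OPEN,np.ones((5,5)))
    return W,m
def blob(c,uv,thr=75,w=16):
    x,y=int(uv[0]),int(uv[1]); g=c["frame"][y-w:y+w,x-w:x+w].max(-1); m=(g<thr).astype(np.uint8)
    n,l,s,ce=cv2.connectedComponentsWithStats(m); i=1+np.argmax(s[1:,4]); return ce[i]+[x-w,y-w],s[i]
E
python3 - <<'E'
from h import *
c=vision.capture("top"); np.save("pics/top.npy",c,allow_pickle=True)
P=lambda x,y:(x/2.7+290-.3,y/2.7+150-.3)
K=np.array([atz(c,P(*p),80)[:2] for p in [(302,270),(486,367),(398,570),(203,470)]])
print(K.round(1),np.linalg.norm(np.roll(K,-1,0)-K,axis=1).round(1),"centre",K.mean(0).round(1))
a=(K[0]+K[3]-K[1]-K[2])/2; L=np.arctan2(-a[0],a[1]); ly=np.array([-np.sin(L),np.cos(L)]); print("lid yaw",L,"eye",K.mean(0)+105*ly,"handle",K.mean(0)-45*ly)
print("hole",atz(c,P(212,349),80))
b,s=blob(c,(356,269)); print("pin",b,s,atz(c,b,128))
B=np.array([atz(c,P(*p),70)[:2] for p in [(222,226),(427,242)]]); d=B[0]-B[1]; print("box rear",B,np.linalg.norm(d),"yaw",np.arctan2(-d[0],d[1]))
s_=vision.capture("side"); b,s=blob(s_,(286,252)); print("pin side",b,s,atz(s_,b,127)); print("hole side",atz(s_,(190+245/2.9,200+246/2.9),80))
W,m=lidfit(c); n,l,s,ce=cv2.connectedComponentsWithStats(m); i=1+np.argmax(s[1:,4]); pts=W[l==i][:,:2].astype(np.float32); print(len(pts),cv2.minAreaRect(pts), W[l==i][:,2].mean())
E
```

```text
[[ 577.4  -63.8]
 [ 507.2 -191.5]
 [ 368.5 -122.1]
 [ 437.1   10.3]] [145.7 155.2 149.1 158.6] centre [472.6 -91.8]
lid yaw -0.49042384090844643 eye [522.0117948    0.87073309] handle [ 451.3618226  -131.44926324]
hole [521.24755968   1.96662082  80.        ]
pin [355.67078189 267.11934156] [  7   6  18  17 243] [537.80000001  29.24258832 128.        ]
box rear [[ 611.74233116   -8.53696842]
 [ 599.13489699 -157.24576062]] 149.24226034705444 yaw -0.08457709936279058
pin side [285.00425532 256.04255319] [  5  13  22  19 235] [536.66796812   5.44850249 127.        ]
hole side [518.49532415  -2.01393274  80.        ]
6536 ((481.6068115234375, -71.60737609863281), (191.75833129882812, 160.65817260742188), 62.56776428222656) 80.24545865652247
```

Emit:
{"api": "step_arm", "payload": {
  "series": "-1 0.5 -0.5 0 0 0 0; -1 1 -1 0 0 0 0; -1 1 -1 0 0 0 0"
}}

```text
time: 1.7
tool_pos: [266.5, -361.8, 226.7]
tcp_rot: [-3.14, -0.001, 0.453]
contact_force: [-0.6, 0.0, -0.6]
grip_width: 92.2
finger_force: 0.0
```

Emit:
{"api": "step_arm", "payload": {
  "series": "-1 1 -1 0 0 0 0.15; -1 1 -1 0 0 0 0.15; -1 1 -1 0 0 0 0.15; -1 1 -1 0 0 0 0.15; -1 1 -1 0 0 0 0.15; -1 1 -1 0 0 0 0.15; -1 1 -1 0 0 0 0.15; -1 1 -1 0 0 0 0.15"
}}

```text
time: 2.5
tool_pos: [303.2, -259.3, 226.9]
tcp_rot: [3.141, -0.001, -0.492]
contact_force: [-0.1, -0.5, 0.1]
grip_width: 92.0
finger_force: 0.0
```

Emit:
{"api": "step_arm", "payload": {
  "series": "-1 0.4 -0.5 0 0 0 0; -1 0.5 -1 0 0 0 0; -1 0.5 -1 0 0 0 0"
}}

```text
time: 2.8
tool_pos: [378.4, -204.8, 226.7]
tcp_rot: [-3.14, -0.0, -0.485]
contact_force: [0.2, -1.0, 0.2]
grip_width: 91.9
finger_force: 0.0
```

Emit:
{"api": "step_arm", "payload": {
  "series": "-1 0.3 -0.5 0 0 0 0; -1 0.35 -1 0.5 0 0 0; -1 0.35 -1 0.5 0 0 0; -1 0.35 -1 0.5 0 0 0"
}}

```text
time: 3.2
tool_pos: [438.0, -149.5, 185.8]
tcp_rot: [3.141, 0.003, -0.488]
contact_force: [-0.1, 0.0, -0.1]
grip_width: 91.4
finger_force: 0.0
```

Emit:
{"api": "step_arm", "payload": {
  "series": "-1 0.03 -0.28 0.5 0 0 0; -0.3 0.03 -0.28 1 0 0 0; -0.3 0.03 -0.28 1 0 0 0; -0.3 0.03 -0.28 1 0 0 0"
}}

```text
time: 3.6
tool_pos: [451.3, -132.6, 107.9]
tcp_rot: [3.141, -0.001, -0.492]
contact_force: [-0.8, -0.7, 0.3]
grip_width: 72.3
finger_force: 0.0
```

Emit:
{"api": "step_arm", "payload": {
  "series": "0.3 0 0 0.24 0 0 0; 0.3 0 0 0.24 0 0 0; 1 0 0 0.24 0 0 0; 1 0 0 0.24 0 0 0; 1 0 0 0.24 0 0 0; 1 0 0 0.24 0 0 0; 1 0 0 0.24 0 0 0; 1 0 0 0.24 0 0 0"
}}

```text
time: 4.4
tool_pos: [451.3, -131.4, 87.8]
tcp_rot: [3.141, -0.0, -0.491]
contact_force: [-1.1, -0.2, 3.6]
grip_width: 14.2
finger_force: 30.0
```

```bash
python3 - <<'E'
from h import *
c=vision.capture("top"); save(c,"t1.png"); find(c,["lid_eye","lid_panel","hinge_axis"])
s=vision.capture("side"); save(s,"s1.png"); find(s,["lid_eye"])
a=cv2.resize(cv2.imread("pics/t1.png")[190:350,300:460],None,fx=2.5,fy=2.5,interpolation=3); b=cv2.resize(cv2.imread("pics/s1.png")[220:380,190:350],None,fx=2.5,fy=2.5,interpolation=3); cv2.imwrite("pics/c.png",np.hstack([a,b]))
E
```

```text
lid_eye [371.4 280.1] 0.81 [519.  -4.  80.]
lid_panel [413.2 303.6] 0.98 [474. -82.  80.]
hinge_axis [351.4 269.3] 0.87 [540.6  33.3  75. ]
lid_eye [274.7 291.1] 0.83 [519.6 -25.3  80. ]
```

View pics/c.png

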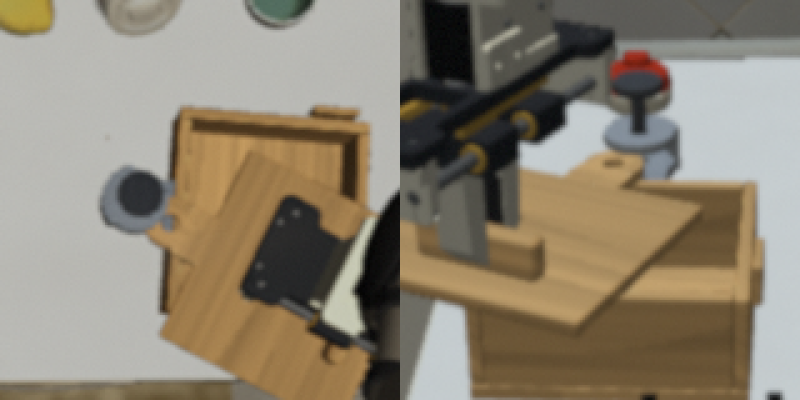

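Emit:
{"api": "step_arm", "payload": {
  "series": "1 0 -0.1 0 0 0 0; 1 0 -0.2 0 0 0 0; 1 0 -0.3 0 0 0 0; 1 0 -0.35 0 0 0 0; 1 0 -0.38 0 0 0 0; 1 0 -0.38 0 0 0 0; 1 0 -0.38 0 0 0 0"
}}

```text
time: 5.4
tool_pos: [466.0, -104.8, 87.8]
tcp_rot: [3.141, -0.001, -0.491]
contact_force: [-2.1, -6.7, 5.5]
grip_width: 13.7
finger_force: 30.0
```

Emit:
{"api": "step_arm", "payload": {
  "series": "1 0 -0.02 0 0 0 0; 1 0 -0.04 0 0 0 0; 1 0 -0.04 0 0 0 0; 1 0 -0.04 0 0 0 0"
}}

```text
time: 5.8
tool_pos: [466.6, -104.1, 87.8]
tcp_rot: [3.137, -0.001, -0.491]
contact_force: [-8.3, -16.6, 5.9]
grip_width: 13.5
finger_force: 30.0
```

```bash
python3 - <<'E'
from h import *
c=vision.capture("top"); save(c,"t2.png"); find(c,["lid_eye","lid_panel","hinge_axis"])
s=vision.capture("side"); save(s,"s2.png"); find(s,["lid_eye"])
a=cv2.resize(cv2.imread("pics/t2.png")[220:320,320:420],None,fx=4,fy=4,interpolation=3); b=cv2.resize(cv2.imread("pics/s2.png")[220:320,240:340],None,fx=4,fy=4,interpolation=3); cv2.imwrite("pics/d.png",np.hstack([a,b]))
E
```

```text
lid_eye [353.1 268.8] 0.7 [540.9  30.4  80. ]
lid_panel [399.7 296.6] 0.57 [487.4 -56.9  80. ]
hinge_axis [353.  269.7] 0.88 [539.8  30.3  75. ]
lid_eye [285.7 283.1] 0.81 [536.6   3.7  80. ]
```

View pics/d.png

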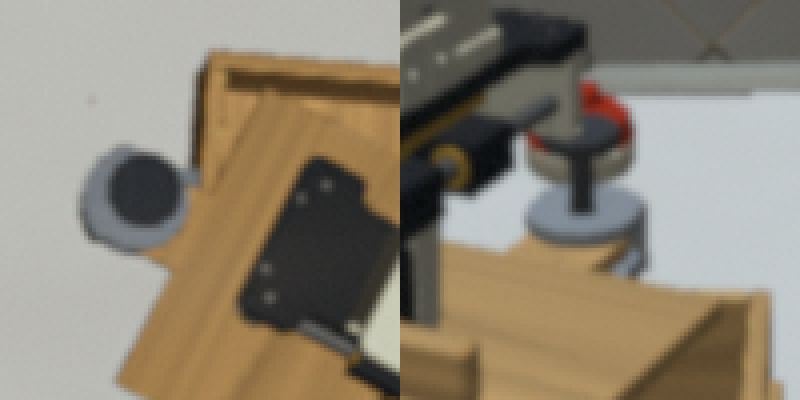

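Emit:
{"api": "step_arm", "payload": {
  "series": "0.2 0 0 0 0 0 0; 0.2 0 0 0 0 0 0; 0.2 0 0 0 0 0 0; 0.2 0 0 0 0 0 0; 0.2 0 0 -0.2 0 0 0; 0.2 0 0 -0.6 0 0 0; 0.2 0 0 -1 0 0 0; 1 0 0 -1 0 0 0"
}}

```text
time: 6.9
tool_pos: [469.4, -102.0, 171.2]
tcp_rot: [-3.14, -0.008, -0.491]
contact_force: [0.9, -0.1, -0.7]
grip_width: 32.4
finger_force: 0.0
```

Emit:
{"api": "step_arm", "payload": {
  "series": "1 0 -0.5 0 0 0 0; 1 0 -1 0 0 0 0; 1 0 -1 0 0 0 0"
}}

```text
time: 7.2
tool_pos: [506.0, -27.5, 166.7]
tcp_rot: [-3.14, 0.001, -0.488]
contact_force: [-1.0, -0.5, -0.5]
grip_width: 9.7
finger_force: 0.0
```

Emit:
{"api": "step_arm", "payload": {
  "series": "1 0 -0.5 0 0 0 0; 1 0 -0.84 0 0 0 0; 1 0 -0.84 0 0 0 0; 1 0 -0.84 0 0 0 0; 1 0 -0.84 0 0 0 0"
}}

```text
time: 7.7
tool_pos: [535.9, 27.3, 167.0]
tcp_rot: [3.141, 0.001, -0.492]
contact_force: [0.6, -0.4, -0.5]
grip_width: 0.2
finger_force: 0.0
```

```bash
python3 - <<'E'
from h import *
print(readout.get_obs()["tool_pos"])
c=vision.capture("top"); save(c,"t3.png"); find(c,["lid_panel","lid_handle"])
s=vision.capture("side"); save(s,"s3.png")
a=cv2.resize(cv2.imread("pics/t3.png")[220:320,320:420],None,fx=4,fy=4,interpolation=3); b=cv2.resize(cv2.imread("pics/s3.png")[220:320,240:340],None,fx=4,fy=4,interpolation=3); cv2.imwrite("pics/e.png",np.hstack([a,b]))
E
```

```text
[535.92318919  27.33582485 166.98750168]
lid_panel [400.6 297.2] 0.71 [486.2 -58.6  80. ]
lid_handle [427.9 309. ] 0.66 [ 463.1 -106.5   93. ]
```

View pics/e.png

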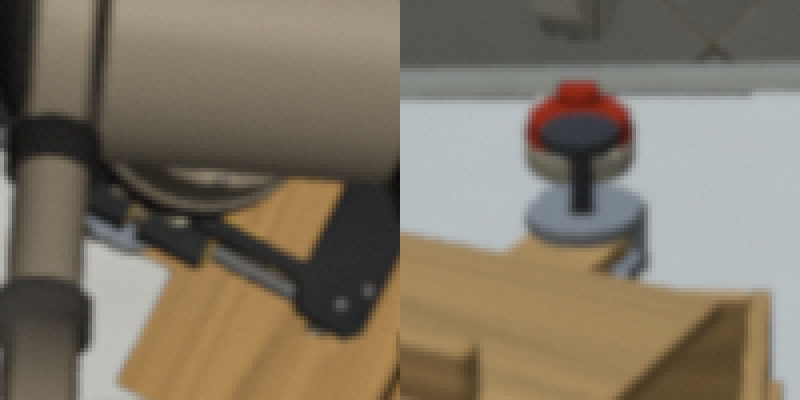

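The fingers are above the pin head, at about (285, 252) in the side view, and the lid is still seated. Pressing the pin now.

Emit:
{"api": "step_arm", "payload": {
  "series": "1 0 -0.035 0.3 0 0 0; 1 0 -0.035 0.45 0 0 0; 1 0 -0.035 0.5 0 0 0; 1 0 -0.035 0.55 0 0 0; 1 0 -0.035 0.6 0 0 0; 1 0 -0.035 0.65 0 0 0; 1 0 -0.035 0.65 0 0 0"
}}

```text
time: 8.6
tool_pos: [538.1, 30.5, 115.3]
tcp_rot: [-3.141, -0.0, -0.492]
contact_force: [-0.1, 0.0, -0.0]
grip_width: 0.4
finger_force: 0.0
```

Emit:
{"api": "step_arm", "payload": {
  "series": "1 0 0 0.05 0 0 0; 1 0 0 0.1 0 0 0; 1 0 0 0.14 0 0 0; 1 0 0 0.18 0 0 0; 1 0 0 0.19 0 0 0; 1 0 0 0.19 0 0 0"
}}

```text
time: 9.2
tool_pos: [538.5, 30.5, 101.2]
tcp_rot: [-3.141, -0.002, -0.492]
contact_force: [-0.6, -0.5, 9.6]
grip_width: -0.3
finger_force: 4.7
```

```bash
python3 - <<'E'
from h import *
s=vision.capture("side"); save(s,"s4.png")
cv2.imwrite("pics/f.png",cv2.resize(cv2.imread("pics/s4.png")[220:320,240:340],None,fx=4,fy=4,interpolation=3))
E
```

```text
(no output)
```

View pics/f.png

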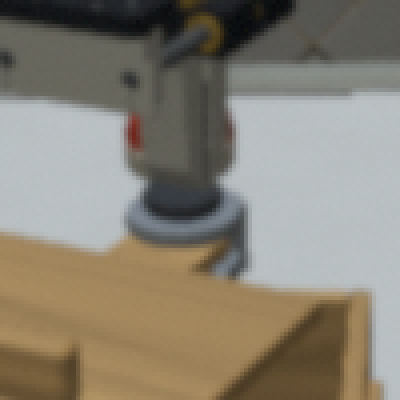

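Emit:
{"api": "step_arm", "payload": {
  "series": "1 0 0 0.012 0 0 0; 1 0 0 0.025 0 0 0; 1 0 0 0.025 0 0 0; 1 0 0 0.025 0 0 0"
}}

```text
time: 9.65
tool_pos: [538.6, 30.6, 101.0]
tcp_rot: [-3.141, -0.003, -0.491]
contact_force: [-6.0, -0.4, 23.7]
grip_width: 0.7
finger_force: 11.7
```

Emit:
{"api": "step_arm", "payload": {
  "series": "1 0 0 -0.3 0 0 0; 1 0 0 -0.7 0 0 0; 1 -0.3 0.4 -0.7 0 0 0; 1 -0.6 0.9 -0.7 0 0 0; 1 -0.77 0.95 -0.7 0 0 0; 1 -0.77 0.95 -0.7 0 0 0"
}}

```text
time: 10.25
tool_pos: [445.8, -7.4, 154.1]
tcp_rot: [3.141, 0.002, -0.493]
contact_force: [0.8, 0.9, 0.4]
grip_width: 0.5
finger_force: 0.0
```

Emit:
{"api": "step_arm", "payload": {
  "series": "1 0 0.5 0 0 0 0; 1 0 0.94 0 0 0 0; 1 0 0.94 0.4 0 0 0; 1 0 0.94 0.7 0 0 0; 1 0 0.94 0.7 0 0 0; 1 0 0.94 0.7 0 0 0"
}}

```text
time: 10.85
tool_pos: [413.0, -73.6, 98.4]
tcp_rot: [3.142, 0.0, -0.491]
contact_force: [-0.0, 0.9, 0.9]
grip_width: 0.5
finger_force: 0.0
```

```bash
python3 - <<'E'
from h import *
print(readout.get_obs()["tool_pos"])
c=vision.capture("top"); save(c,"t5.png"); find(c,["lid_panel","lid_handle"])
s=vision.capture("side"); save(s,"s5.png"); find(s,["lid_handle"]); find(s,["pin_head"],{"pin_head":101})
a=cv2.resize(cv2.imread("pics/t5.png")[210:350,320:460],None,fx=2.85,fy=2.85,interpolation=3); b=cv2.resize(cv2.imread("pics/s5.png")[220:360,190:330],None,fx=2.85,fy=2.85,interpolation=3); cv2.imwrite("pics/g.png",np.hstack([a,b]))
E
```

```text
[412.98022631 -73.61518018  98.37760304]
lid_panel [401.1 296.7] 0.81 [487.1 -59.6  80. ]
lid_handle [424.5 305.5] 0.79 [ 469.6 -100.5   93. ]
lid_handle [233.6 307.9] 0.72 [ 463.5 -104.7   93. ]
pin_head [287.  265.4] 0.78 [538.9  27.8 101. ]
```

View pics/g.png

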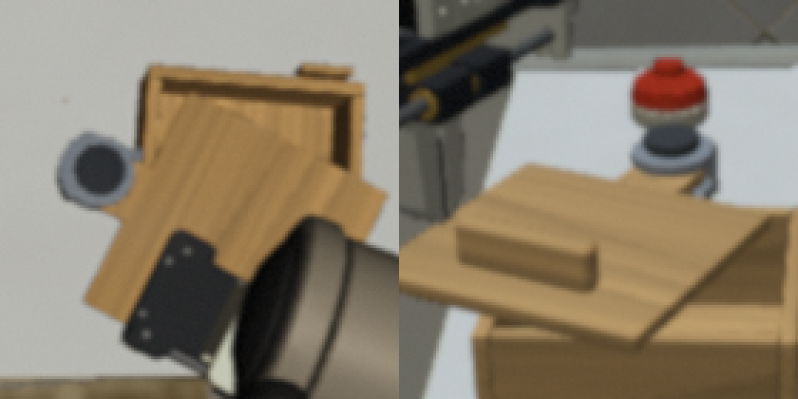

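The pin head sits on the knuckle at (288, 269) in the side view, and the closed fingers are in front of the handle's front end. Next I lower them and push the lid round on its arc.

Emit:
{"api": "step_arm", "payload": {
  "series": "1 0 0 0.125 0 0 0; 1 0.06 0 0.125 0 0 0; 1 0.12 0 0.125 0 0 0; 1 0.18 0.01 0.125 0 0 0; 1 0.24 0.033 0.125 0 0 -0.008; 1 0.287 0.045 0.125 0 0 -0.012; 1 0.334 0.056 0.125 0 0 -0.016; 1 0.383 0.066 0.125 0 0 -0.02; 1 0.431 0.076 0.125 0 0 -0.024; 1 0.48 0.083 0.125 0 0 -0.028; 1 0.529 0.09 0.125 0 0 -0.032; 1 0.579 0.095 0.125 0 0 -0.036; 1 0.628 0.1 0.125 0 0 -0.04; 1 0.677 0.103 0.125 0 0 -0.044; 1 0.726 0.105 0.125 0 0 -0.048; 1 0.78 0.105 0.125 0 0 -0.052; 1 0.825 0.105 0.125 0 0 -0.056; 1 0.825 0.105 0.125 0 0 -0.056"
}}

```text
time: 12.95
tool_pos: [467.3, -112.4, 88.4]
tcp_rot: [3.141, -0.001, -0.139]
contact_force: [-1.3, 1.1, 0.2]
grip_width: 0.6
finger_force: 0.0
```

```bash
python3 - <<'E'
from h import *
o=readout.get_obs();print(o["tool_pos"],o["tcp_rot"],o["contact_force"])
c=vision.capture("top"); save(c,"t6.png"); find(c,["lid_panel","lid_stop"])
s=vision.capture("side"); save(s,"s6.png"); find(s,["lid_handle","lid_stop"])
a=cv2.resize(cv2.imread("pics/t6.png")[210:350,320:460],None,fx=2.85,fy=2.85,interpolation=3); b=cv2.resize(cv2.imread("pics/s6.png")[240:380,210:350],None,fx=2.85,fy=2.85,interpolation=3); cv2.imwrite("pics/i.png",np.hstack([a,b]))
E
```

```text
[ 467.25892683 -112.4481828    88.38905169] [ 3.14142541e+00 -1.19046960e-03 -1.38840019e-01] [-1.31998797  1.1416088   0.20104768]
lid_panel [407.9 278.5] 0.65 [521.6 -73.9  80. ]
lid_stop [433.8 238.9] 0.74 [ 598.8 -128.    77. ]
lid_handle [379.7 291.2] 0.57 [681.4 -61.   93. ]
lid_stop [331.5 322.9] 0.71 [ 603.6 -127.4   77. ]
```

View pics/i.png

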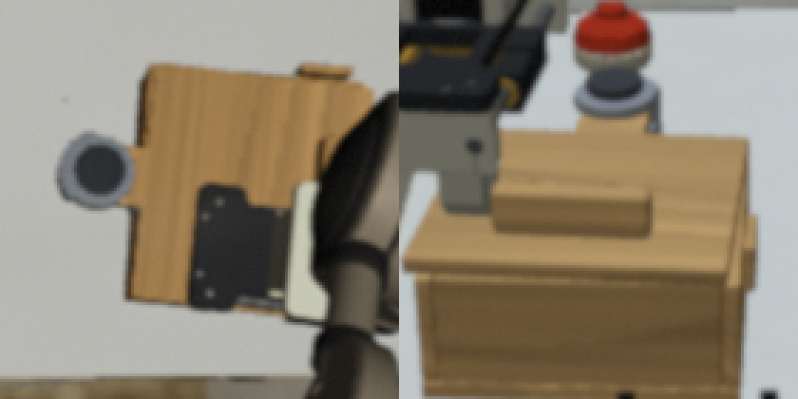

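The lid is nearly shut, with its rear edge a few mm short of the stop at about (434, 236) in the top view. I push until the force rises.

Emit:
{"api": "step_arm", "payload": {
  "series": "1 0.025 0 0 0 0 -0.002; 1 0.05 0 0 0 0 -0.004; 1 0.075 0 0 0 0 -0.006; 1 0.09 0 0 0 0 -0.008; 1 0.09 0 0 0 0 -0.008; 1 0.09 0 0 0 0 -0.008"
}}

```text
time: 13.85
tool_pos: [473.3, -113.3, 88.2]
tcp_rot: [3.141, 0.001, -0.089]
contact_force: [-3.9, -2.1, 1.0]
grip_width: 0.6
finger_force: 1.7
```

Emit:
{"api": "step_arm", "payload": {
  "series": "1 0.02 0 0 0 0 0; 1 0.04 0 0 0 0 0; 1 0.05 0 0 0 0 0; 1 0.05 0 0 0 0 0; 1 0.05 0 0 0 0 0"
}}

```text
time: 14.35
tool_pos: [473.4, -113.3, 88.2]
tcp_rot: [-3.141, 0.009, -0.089]
contact_force: [-18.2, -4.2, 13.7]
grip_width: 0.6
finger_force: 9.1
```

The push has stalled at 18 N, so the lid is on the stop. I back off, lift clear and check.

Emit:
{"api": "step_arm", "payload": {
  "series": "1 -0.05 0 0 0 0 0; 1 -0.3 0 0 0 0 0; 1 -0.3 0 -0.5 0 0 0; 1 -0.8 0 -1 0 0 0; 1 -1 0 -1 0 0 0; 1 -1 0 -1 0 0 0"
}}

```text
time: 14.95
tool_pos: [397.3, -106.1, 169.7]
tcp_rot: [3.141, -0.003, -0.09]
contact_force: [0.5, -0.7, 0.1]
grip_width: 0.3
finger_force: 0.0
```

Emit:
{"api": "step_arm", "payload": {
  "series": "1 0 0.5 0 0 0 0; 1 0 1 0 0 0 0; 1 0 1 0 0 0 0; 1 0 1 0 0 0 0"
}}

```text
time: 15.35
tool_pos: [391.3, -186.5, 167.7]
tcp_rot: [-3.141, -0.0, -0.092]
contact_force: [-0.6, 0.1, 0.1]
grip_width: 0.4
finger_force: 0.0
```

Emit:
{"api": "step_arm", "payload": {
  "series": "1 0 0.5 0 0 0 0; 1 0 1 0 0 0 0; 1 0 1 0 0 0 0; 1 0 1 0 0 0 0"
}}

```text
time: 15.75
tool_pos: [383.9, -265.0, 167.7]
tcp_rot: [-3.14, 0.001, -0.09]
contact_force: [-0.1, 0.2, -0.1]
grip_width: 0.6
finger_force: 0.0
```

```bash
python3 - <<'E'
from h import *
o=readout.get_obs();print(o["time"],o["tool_pos"],o["contact_force"])
c=vision.capture("top"); save(c,"t7.png"); find(c,["lid_panel","espresso_cup","lemon","spice_jar_1","kitchen_timer"])
s=vision.capture("side"); save(s,"s7.png"); find(s,["pin_head"],{"pin_head":101})
a=cv2.resize(cv2.imread("pics/t7.png")[210:350,320:460],None,fx=2.85,fy=2.85,interpolation=3); b=cv2.resize(cv2.imread("pics/s7.png")[240:380,210:350],None,fx=2.85,fy=2.85,interpolation=3); cv2.imwrite("pics/j.png",np.hstack([a,b]))
E
```

```text
15.75 [ 383.87593873 -265.02355024  167.70621838] [-0.10288796  0.16358043 -0.09072455]
lid_panel [403.8 275.4] 0.79 [527.6 -66.2  80. ]
espresso_cup [410.3 189.8] 0.95 [ 720.7 -101.3    0. ]
lemon [307.3 192.6] 0.78 [715.3 119.2   0. ]
spice_jar_1 [353.5 190.3] 0.79 [720.   20.5   0. ]
kitchen_timer [224.  281.1] 0.8 [527.4 290.8   0. ]
pin_head [282.5 264.4] 0.46 [531.4  32.4 101. ]
```

View pics/j.png

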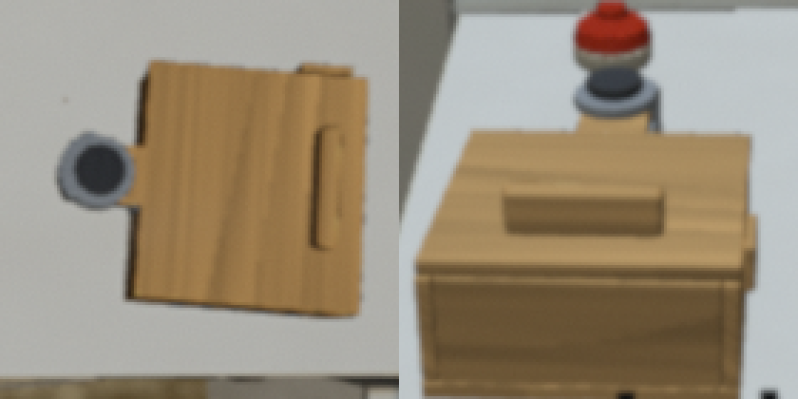

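The lid is shut against the stop at (434, 235) in the top view, the pin is home, and the arm is clear of everything.

```bash
python3 -c "
from plant import order; print(order.close_job())"
```

```text
the job is handed in; nothing more can be done
None
```

The job is handed in: the lid's eye is back in the hinge, the pin is pressed fully home, and the lid is shut against its stop. The other things were not touched, and it took about 16 s of the 51 s allowed.

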